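# Present the calibration plate to the video microscope

### The job

A bottle of lens cleaner is standing on the closed flap of the plate case: set it upright in the grey tray without tipping it and let go, then lift the flap well open, past upright or nearly so. Draw out the calibration plate with the yellow tab and finish still holding it in the gripper, motionless and upright, clear of everything, in front of the side-looking video microscope: centred on the lens, about 100 mm from its ring light (above the bright disc on the brown mat), with its flat face square to the lens. Leave the grey-tabbed plate standing in the case and the other things on the bench where they are.

Things in the scene. Friction and masses are not known exactly. Their poses are not given: they have to be found in the camera images.
- case: Fixed grey open-topped box, 130 (x) x 200 (y) x 95 mm high, walls and floor 5 mm. Origin: centre of underside. Front is -x; the flap's hinge is along the top of its +x side. Two 8.5 mm floor slots run along x at y = +45 and -45 mm, between black ribs 30 mm high; one plate stands on edge in each (which is where changes), its middle at x = -15 mm.
- flap (a joint): Blue flap, 130 x 200 x 6 mm, 0.12 kg, covering the case; angle in rad, 0 = shut, grows as its front edge rises, 1.57 = upright, stops at 1.9. The hinge is stiff by friction (about 0.12 N m), so the flap stays where it is left.
- flap_hinge (a point): Point on the hinge line of the flap (the line runs along the case's y), at the middle of the rear top edge of the case, 95.5 mm above its underside; its axes turn with the flap (at 0 they are the case's).
- flap_handle (a point): Middle of the steel bar handle on top of the flap: a round bar, 11 mm thick and 100 mm long, along the case's y, its axis 35 mm above the flap's top face and 30 mm behind the front edge of the flap. 100 mm towards the front and 41 mm above the hinge when shut. Moves with the flap.
- bottle: White round cleaner bottle with blue cap, standing on the flap behind the handle. 48 mm diameter (straight sides up to 70 mm), 100 mm tall, about 0.16 kg. Origin: centre of its underside; z up along it.
- tray: Grey shallow square tray fixed to the bench, 130 x 130 mm outside, 12 mm high, walls and floor 5 mm. Origin: centre of its underside.
- plate: Calibration plate: aluminium, 70 (x) x 6 (y) x 60 mm high, copper rings on both faces; on its top edge a yellow tab, 30 (x) x 10 (y) x 22 mm (60 to 82 mm above the origin). About 0.12 kg. Origin: centre of its lower edge; y normal to its faces, z up. Hidden in a slot of the case, its x along the case's x, tab top 87 mm above the case's underside.
- plate_window (a point): Centre of the calibration plate's face, 30 mm above its lower edge and in the middle of its thickness.
- spare: The other plate in the case: the same sizes and frame, with a grey tab and dark rings. To be left in its slot.
- microscope: Fixed side-looking video microscope. Origin: underside of its brown mat (200 x 240 x 5 mm), under the bright disc (60 mm). Its x axis points level to the lens, which looks back along -x: cream ring light, 84 mm diameter, front face at x = 100 mm, axis 170 mm up. Behind it black barrel, violet camera and a black base with a 322 mm high post, up to x = 395 mm.
- focus (a point): The point at which the plate's centre is to be held: on the lens axis, 100 mm in front of the ring light, 170 mm above the bench, above the bright disc. Axes as those of microscope.
- seal: Bystander: orange rubber ring, 52 mm diameter, 12 mm high, flat on the bench at the back, behind the mat.
- swab_jar: Bystander: amber jar, 66 mm diameter, 90 mm tall, at the back right.
- brush: Bystander: flat hand brush, 200 mm long, 42 mm wide, 20 mm high, lying at the right behind the tray.
- weight: Bystander: brass weight, 40 mm diameter, 60 mm tall, at the back.
There are look-alikes about, which are no part of the job. What is shaped like the case but orange or pink is not meant. Of the things shaped like the tray, the grey one is meant.

How it is judged:
By the outcome, as a careful person would: the job done as asked, in the order asked, and still so for the second after the job is handed in, while the arm keeps its last pose, push and grip.
It also fails if it takes over 70 s, if anything falls off the work surface, if the arm or the gripper's body presses on something with over 40 N, if the wrist force passes 120 N, or if a joint passes its speed limit or range.

### The arm

A 6-joint arm with a two-finger parallel gripper is mounted at the origin on the work surface. World frame = base frame: x ahead of the robot, y to its left, z up, the work surface at z = 0. Lengths are in m, angles in rad, forces in N, time in s.
With the tool pointing down it reaches from about 0.4 to 0.825 m from the base axis. Payload 7 kg.
Tool frame: the origin (TCP) lies at the very end of the fingers, on their centre line; the grasp point (between the pads) lies 19 mm behind it; z points along the fingers, y is the line along which they close (so a half turn about z gives the same grasp; the last joint's range is limited). The gripper opens to 88 mm and grips with 3 to 60 N. Pads are 19 mm wide; open, the fingers measure 130 mm over their backs; the gripper's body (78 mm by 193 mm) begins 47 mm behind the grasp point.
Start: joints at [-0.874, 0.359, 0.012, 0, -1.224, -0.288], TCP at [0.268, -0.619, 0.227] pointing down, gripper open.
Joint ranges: [-3.07, 3.07], [-1.43, 2.12], [-1.02, 1.25], [-3.03, 1.67], [-3.05, -0], [-3.03, 3.03]. Speed limits (rad/s): [2.39, 2.39, 3.01, 3.14, 3.14, 3.14].

### API

Orientations are given as [roll, pitch, yaw] about the fixed x, y, z axes, in that order (R = Rz(yaw) Ry(pitch) Rx(roll)).
In Python, from station import arm, grab_frame gives the robot as it stands.
- The arm moves only by the tool jog_arm, never from a script. Its argument "deltas" is a list that holds one entry, the list of rows, each a list of 4 numbers: the shift along the tool's x, y, z in units of 60 mm (1.0 is 60 mm), then the turn about the tool's z in units of 5 degrees (1.0 is 5 degrees). A call has 1 to 8 rows; each row is the pose to reach, as a shift and turn from the pose commanded when the call began, along the tool's axes at that moment; what a row does not reach only later rows make up. A row lasts 1/8 s, in which the tool goes at most 62.5 mm and 10.7 degrees, less where a joint would pass 70% of its speed; a pose out of reach is approached as far as the arm can. A call with a gripper value outside its range is refused whole. "grip" is the finger opening in mm, from 0 to 87.6, set as the call begins (left out, the last holds). The fingers move at their own pace and stop on an object; "squeeze" is the grip in N (left out, the last holds). Time passes only in rows, so rows that repeat a pose let the fingers close. It gives the time, the measured TCP pose, the force, the opening and the grip force at its end, in the units of the state.
- arm.get_state(): the state, without advancing time (a new reading comes with each control period).
- grab_frame(name): name is "scene" or "top" or "wrist"; returns a dict with "img" (420x560x3 uint8, red, green, blue), "vfov" (degrees; the focal length in pixels is half the picture's height over the tangent of half this angle, whatever the lens; pixels are square), "cx", "cy" (the principal point, pixels), "xyz" and "rotation" of the camera in the world. Camera axes: x right, y down, z forward; pixel columns grow to the right and rows downward; lengths in m; the calibration is good to about 2 mm. A picture is of the moment at which its call begins. There is no depth.
- arm.job_done(): hands the job in; it is judged then, once.
The state is a dict: "t": time; "q": joint angles; "qd": joint speeds; "joint_efforts": joint torques, N m; "eef_pos": TCP position; "ee_rot": TCP orientation; "force": force on the tool from outside, world axes, zero at the start; "moment": the same for the moment, N m; "width": finger opening in m; "gripper_force": force on a finger pad.
Only numpy, scipy, OpenCV 4.12 (cv2) and the standard library are available. Lean on these libraries where they do the work, as an engineer would, in place of code of your own. Each camera call takes 0.05 s, during which the arm holds its last target. There are 200 camera calls.

## Working session

There is one attempt and no reset: what is moved stays moved. The work goes in short steps, Python scripts to look and compute and a tool call to move; the robot and the scene stay as the last step left them, time stands still between calls to the robot, and variables do not carry over. Pictures are saved under pics/ and viewed, at most 10 in all, crops included, and the job is handed in when it is done.

Besides the shell and the picture viewer there is one more tool, called after "Request:" as name(argument=value, ...), one argument or row to a line, values as JSON. jog_arm: Moves the arm, as the interface text tells. Its arguments: {"type":"object","properties":{"deltas":{"type":"array"},"grip":{"type":"number"},"squeeze":{"type":"number"}},"required":["deltas"]}

```bash
mkdir -p pics; ls
python3 - <<'E'
from station import arm, grab_frame
import cv2,numpy as np
s=arm.get_state();print(s['t'],s['eef_pos'],s['ee_rot'])
for n in ['scene','top']:
    f=grab_frame(n);cv2.imwrite(f'pics/{n}0.png',f['img'][...,::-1]);np.savez(f'pics/{n}0.npz',**f)
    print(n,f['vfov'],f['cx'],f['cy'],f['xyz'],np.round(f['rotation'],3).tolist())
E
```

```text
pics
0.0 [ 0.26809967 -0.618933    0.22561609] [ 3.13993186e+00 -1.31995374e-04 -2.73293028e+00]
scene 54.28915631731191 283.00202729905436 209.19291545607865 [1.07622308 0.37738487 1.13619416] [-2.501, 0.003, 2.272]
top 52.00064426937707 273.62473944918906 209.14896327506838 [ 0.37124021 -0.10697047  1.54920053] [-3.051, 0.005, -1.544]
```

View pics/scene0.png

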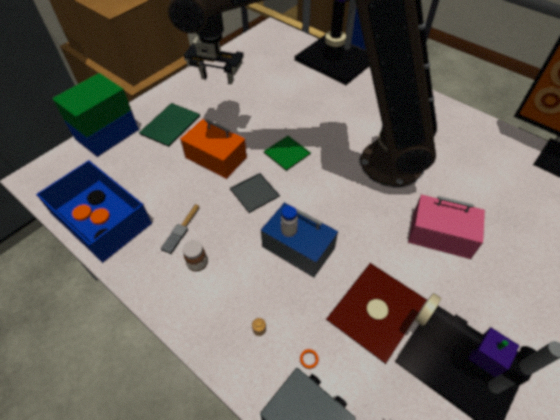

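View pics/top0.png

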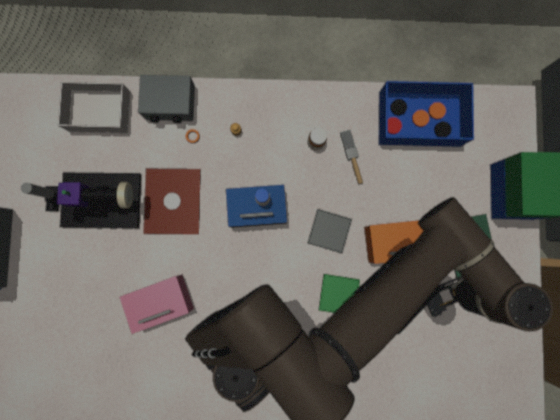

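Scene view: the wanted case is the blue-flapped one at scene (299,238) / top (257,206), with the bottle at (289,222) / (262,197). The orange (395,241) and pink (155,303) cases are look-alikes. The wanted tray is the grey one at top (330,230). The green (340,293), dark green (470,245) and large boxes are look-alikes. The bright disc is at top (172,201), scene (377,309).

```bash
cat > h.py <<'E'
import numpy as np,cv2
from scipy.spatial.transform import Rotation as R
from station import arm,grab_frame
def load(n): return dict(np.load(f'pics/{n}.npz'))
def snap(cam,name):
    f=grab_frame(cam);cv2.imwrite(f'pics/{name}.png',f['img'][...,::-1]);np.savez(f'pics/{name}.npz',**f);return load(name)
def rot(f):
    r=np.asarray(f['rotation']); return r if r.shape==(3,3) else R.from_euler('xyz',r).as_matrix()
def ray(f,p):
    fl=210/np.tan(np.radians(float(f['vfov']))/2)
    d=rot(f)@np.array([(p[0]-f['cx'])/fl,(p[1]-f['cy'])/fl,1]);return np.asarray(f['xyz']),d/np.linalg.norm(d)
def plane(f,p,z):
    o,d=ray(f,p);return o+d*(z-o[2])/d[2]
def proj(f,P):
    fl=210/np.tan(np.radians(float(f['vfov']))/2);c=rot(f).T@(np.asarray(P)-f['xyz']);return c[:2]/c[2]*fl+[f['cx'],f['cy']]
def tri(obs):
    A=np.zeros((3,3));b=np.zeros(3);rs=[ray(f,p) for f,p in obs]
    for o,d in rs: M=np.eye(3)-np.outer(d,d);A+=M;b+=M@o
    X=np.linalg.solve(A,b);return X,max(np.linalg.norm((np.eye(3)-np.outer(d,d))@(X-o)) for o,d in rs)
def blobs(f,lo,hi,box,mn=15):
    """HSV mask within box x0,y0,x1,y1 -> contours, big first"""
    h=cv2.cvtColor(f['img'],cv2.COLOR_RGB2HSV);m=cv2.inRange(h,np.array(lo),np.array(hi));k=np.zeros_like(m);x0,y0,x1,y1=box;k[y0:y1,x0:x1]=m[y0:y1,x0:x1]
    c=[c for c in cv2.findContours(k,cv2.RETR_EXTERNAL,cv2.CHAIN_APPROX_NONE)[0] if cv2.contourArea(c)>=mn]
    return sorted(c,key=cv2.contourArea,reverse=True)
def cen(c): M=cv2.moments(c);return np.array([M['m10']/M['m00'],M['m01']/M['m00']])
E
python3 - <<'E'
from h import *
np.set_printoptions(precision=4,suppress=True)
s,t=load('scene0'),load('top0')
# bright disc
for nm,f,b in[('s',s,(330,270,420,350)),('t',t,(147,172,197,232))]:
    c=blobs(f,(0,0,150),(180,110,255),b);print('disc',nm,[(cen(x),cv2.contourArea(x)) for x in c[:2]])
    if c: print(plane(f,cen(c[0]),.005))
# tray
for nm,f,b in[('s',s,(222,168,285,215)),('t',t,(300,203,358,258))]:
    h=cv2.cvtColor(f['img'],cv2.COLOR_RGB2HSV);
    c=blobs(f,(0,0,30),(180,255,135),b);r=cv2.minAreaRect(c[0]);print('tray',nm,cen(c[0]),r,plane(f,r[0],.012))
    bx=cv2.boxPoints(r);print([plane(f,p,.012) for p in bx])
    ap=cv2.approxPolyDP(c[0],4,True)[:,0];print('poly',[plane(f,p,.012)[:2] for p in ap])
# flap
c=blobs(t,(100,80,30),(130,255,255),(220,178,292,232));r=cv2.minAreaRect(c[0]);print('flap',r,[plane(t,p,.101) for p in cv2.boxPoints(r)],plane(t,r[0],.101))
a=cv2.resize(t['img'][165:265,205:365],None,fx=5,fy=5,interpolation=cv2.INTER_CUBIC)[:,:800]
b=cv2.resize(s['img'][170:290,220:350],None,fx=5,fy=5,interpolation=cv2.INTER_CUBIC)
cv2.imwrite('pics/ct.png',a[...,::-1]);cv2.imwrite('pics/cs.png',b[...,::-1])
E
```

```text
disc s [(array([340.6859, 283.6859]), 658.0), (array([341.3376, 340.6577]), 425.5)]
[0.5368 0.1466 0.005 ]
disc t [(array([171.6111, 200.7901]), 135.0)]
[0.5322 0.2729 0.005 ]
tray s [254.1732 192.3364] ((254.40565490722656, 191.8302001953125), (32.34381866455078, 40.891136169433594), 60.945396423339844) [ 0.4445 -0.2925  0.012 ]
[array([ 0.4892, -0.3758,  0.012 ]), array([ 0.336 , -0.3418,  0.012 ]), array([ 0.4005, -0.2105,  0.012 ]), array([ 0.5436, -0.2475,  0.012 ])]
poly [array([ 0.3657, -0.3369]), array([ 0.4841, -0.3742]), array([ 0.5238, -0.2493]), array([ 0.4029, -0.2136])]
tray t [329.3384 230.715 ] ((329.504638671875, 230.65138244628906), (38.12148666381836, 37.9299201965332), 16.699243545532227) [ 0.4392 -0.2975  0.012 ]
[array([ 0.3918, -0.2139,  0.012 ]), array([ 0.5227, -0.2504,  0.012 ]), array([ 0.4868, -0.3816,  0.012 ]), array([ 0.3565, -0.3442,  0.012 ])]
poly [array([ 0.5192, -0.2551]), array([ 0.3931, -0.2182]), array([ 0.3611, -0.343 ]), array([ 0.4829, -0.3773])]
flap ((255.88528442382812, 205.50880432128906), (37.96476364135742, 58.289337158203125), 85.60128784179688) [array([0.5678, 0.0687, 0.101 ]), array([ 0.5882, -0.1281,  0.101 ]), array([ 0.4598, -0.1411,  0.101 ]), array([0.4396, 0.0541, 0.101 ])] [ 0.5136 -0.0366  0.101 ]
```

View pics/ct.png

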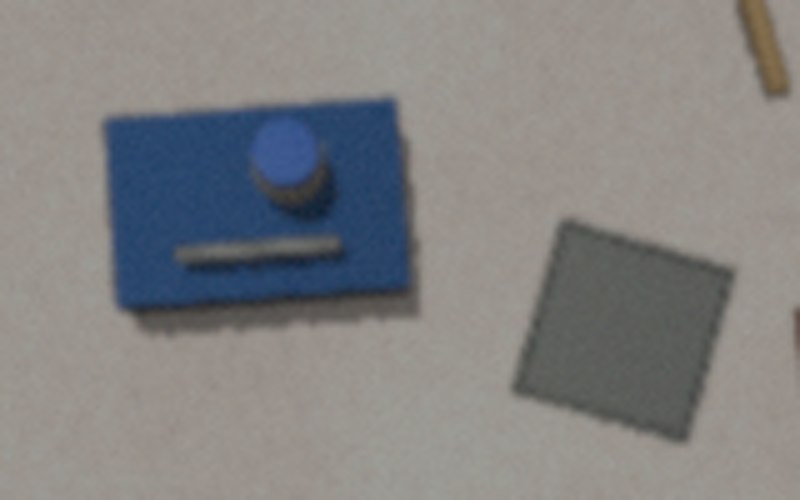

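View pics/cs.png

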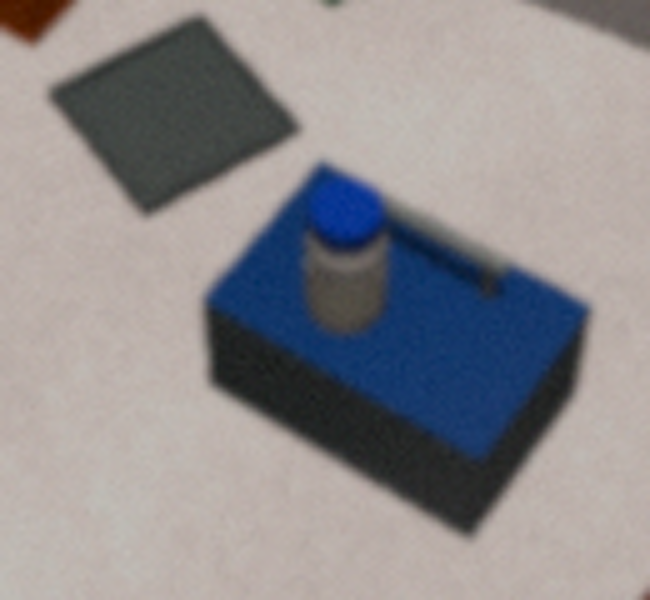

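Top crop: flap corners at crop (105,118), (398,98), (410,288) and (120,308). The cap is centred at (286,152), the handle runs (176,256)–(341,245), and the tray is the plain grey square. The scene crop confirms the white bottle with its blue cap upright behind the bar, on the blue flap of the grey case.

Run:
```python
from h import *
np.set_printoptions(precision=4,suppress=True)
s,t=load('scene0'),load('top0')
T=lambda x,y:((x+.5)/5-.5+205,(y+.5)/5-.5+165)
S=lambda x,y:((x+.5)/5-.5+220,(y+.5)/5-.5+170)
P={'RL':(T(105,118),S(482,458)),'RR':(T(398,98),S(208,298)),'FR':(T(410,288),S(323,163)),'FL':(T(120,308),S(590,312)),
 'hL':(T(178,255),S(506,268)),'cap':(T(286,152),S(347,203)),
 'tA':(T(568,220),S(148,212)) ,'tB':(T(568,220),S(298,128)),'tC':(T(733,270),S(148,212)),'tD':(T(685,440),S(50,93)),'tE':(T(515,392),S(200,15))}
for k,(a,b) in P.items():
    X,e=tri([(t,a),(s,b)]);print(k,X,round(e*1000,1))
print('cap@.2',plane(t,P['cap'][0],.201),plane(s,P['cap'][1],.201))
c=blobs(t,(108,120,150),(125,255,255),(245,180,280,210));print([ (cen(x),cv2.minEnclosingCircle(x)) for x in c])
print('handle',plane(t,T(178,255),.1365+.004),plane(t,T(341,245),.1365+.004))
for a in [(120,308),(410,288),(398,98),(105,118)]: print(plane(t,T(*a),.101))
# disc scene, ring light
c=blobs(s,(15,10,140),(45,140,255),(360,295,395,322));print('disc',[(cen(x),cv2.contourArea(x),plane(s,cen(x),.005)) for x in c[:2]])
# mat corners from top
c=blobs(t,(0,90,40),(12,255,255),(135,160,210,242));r=cv2.minAreaRect(c[0]);print('mat',r,plane(t,r[0],.005),[plane(t,p,.005) for p in cv2.boxPoints(r)])
c=blobs(t,(15,30,130),(45,200,255),(110,175,142,215));print('ring',[(cen(x),cv2.boundingRect(x)) for x in c[:3]])
c=blobs(s,(15,30,120),(45,200,255),(412,285,450,330));print('ring',[(cen(x),cv2.boundingRect(x)) for x in c[:3]])
```

```text
RL [0.5697 0.0691 0.0989] 1.0
RR [ 0.5881 -0.1288  0.0961] 2.3
FR [ 0.4602 -0.1418  0.0932] 0.2
FL [0.4414 0.0551 0.0893] 0.8
hL [0.4753 0.0128 0.1347] 0.4
cap [ 0.5374 -0.059   0.2015] 0.2
tA [ 0.5166 -0.255   0.    ] 2.6
tB [ 0.482  -0.2052  0.1138] 47.6
tC [ 0.4709 -0.3631 -0.1289] 42.3
tD [ 0.4003 -0.3967 -0.0899] 54.9
tE [ 0.415  -0.2389  0.1252] 35.6
cap@.2 [ 0.5376 -0.0591  0.201 ] [ 0.537 -0.059  0.201]
[]
handle [0.4751 0.0119 0.1405] [ 0.4845 -0.0948  0.1405]
[0.4412 0.0531 0.101 ]
[ 0.4599 -0.1417  0.101 ]
[ 0.5888 -0.1305  0.101 ]
[0.5699 0.068  0.101 ]
disc [(array([377.093 , 308.7374]), 285.0, array([0.5341, 0.2743, 0.005 ]))]
mat ((171.5, 201.0), (64.0, 55.0), 90.0) [0.5314 0.2733 0.005 ] [array([0.6458, 0.379 , 0.005 ]), array([0.6509, 0.1789, 0.005 ]), array([0.4187, 0.169 , 0.005 ]), array([0.4134, 0.3665, 0.005 ])]
ring [(array([120.3529, 192.8701]), (117, 185, 8, 17))]
ring [(array([430.1097, 305.8234]), (420, 293, 22, 28))]
```

```bash
cat >> h.py <<'E'
def go(p,yaw_deg):
    s=arm.get_state();Rt=R.from_euler('xyz',s['ee_rot']);d=Rt.inv().apply(np.asarray(p)-s['eef_pos'])/.06
    y=np.degrees(s['ee_rot'][2]);dy=(yaw_deg-y+180)%360-180
    print('t',s['t'],'pos',np.round(s['eef_pos'],4),'yaw',round(y,2),'UNITS',np.round(d,3),'turn',round(-dy/5,3),'w',round(s['width']*1e3,1),'gf',round(float(s['gripper_force']),1),'F',np.round(s['force'],1))
E
python3 - <<'E'
from h import *
np.set_printoptions(precision=4,suppress=True)
s,t=load('scene0'),load('top0')
go((.5372,-.059,.28),-174.55)
def quad(f,lo,hi,box,z):
    c=blobs(f,lo,hi,box)[0][:,0].astype(float)
    r=cv2.approxPolyDP(c.astype(np.int32)[:,None],6,True)[:,0]
    out=[]
    for i in range(len(r)):
        a,b=r[i].astype(float),r[(i+1)%len(r)].astype(float);L=np.linalg.norm(b-a);u=(b-a)/L
        if L<25: continue
        q=c-a;al=q@u;pe=abs(q@np.array([-u[1],u[0]]));k=c[(pe<2.5)&(al>.12*L)&(al<.88*L)]
        vx,vy,x,y=cv2.fitLine(k.astype(np.float32),cv2.DIST_HUBER,0,.01,.01).ravel()
        A=plane(f,(x-20*vx,y-20*vy),z)[:2];B=plane(f,(x+20*vx,y+20*vy),z)[:2];d=B-A
        out.append((round(np.degrees(np.arctan2(d[1],d[0]))%90,2),round(L)))
    print(r.tolist(),out)
quad(t,(0,90,40),(12,255,255),(135,160,210,242),.005)
quad(s,(0,90,40),(12,255,255),(320,255,428,365),.005)
for z in(.17,.19,.21):print(plane(t,(120.35,192.87),z))
c=blobs(t,(15,30,130),(45,200,255),(110,175,142,215))[0];print(c[:,0].min(0),c[:,0].max(0),cv2.minAreaRect(c))
# orange case extent (flap top, z .101)
c=blobs(t,(3,150,80),(14,255,255),(355,205,440,275))[0];print('orange',[plane(t,p,.101)[:2] for p in cv2.boxPoints(cv2.minAreaRect(c))])
E
```

```text
t 0.1 pos [ 0.2681 -0.619   0.2257] yaw -156.58 UNITS [-7.824  6.783 -0.896] turn 3.593 w 87.4 gf 0.0 F [0.6 0.6 1. ]
[[147, 169], [144, 232], [197, 233], [199, 170]] [(np.float64(1.29), 63), (np.float64(1.52), 53), (np.float64(0.75), 63), (np.float64(1.48), 52)]
[[369, 264], [327, 319], [385, 362], [426, 300]] [(np.float64(0.93), 69), (np.float64(1.07), 72), (np.float64(0.53), 74), (np.float64(1.01), 67)]
[0.5364 0.3994 0.17  ]
[0.534  0.3921 0.19  ]
[0.5316 0.3847 0.21  ]
[117 185] [124 201] ((120.25633239746094, 192.91116333007812), (6.625975608825684, 16.315574645996094), 4.085616588592529)
orange [array([ 0.4537, -0.418 ]), array([ 0.4794, -0.5932]), array([ 0.3553, -0.6076]), array([ 0.3298, -0.4337])]
```

Request:
jog_arm(
  deltas=[
    [[-0.8,0.7,-0.9,0.5],[-1.6,1.4,-0.9,1],[-2.4,2.1,-0.9,1.5],[-3.2,2.8,-0.9,2],[-4,3.5,-0.9,2.5],[-4.8,4.2,-0.9,3],[-5.5,4.8,-0.9,3.6],[-6.2,5.4,-0.9,3.6]],
  ],
  grip=87,
)

```text
t: 1.1
eef_pos: [0.4772, -0.1803, 0.2806]
ee_rot: [3.142, 0.0, -3.048]
force: [1.4, -1.1, 0.0]
width: 0.087
gripper_force: 0.0
```

```bash
python3 -c "
from h import *
go((.5372,-.059,.28),-174.55);print(arm.get_state()['q'])"
```

```text
t 1.1 pos [ 0.4772 -0.1803  0.2806] yaw -174.62 UNITS [-1.185  1.92   0.01 ] turn -0.013 w 87.0 gf 0.0 F [ 1.4 -1.1  0. ]
[ 2.40719684e-02  5.15746798e-02 -2.57339534e-01 -7.42555330e-05
 -1.26169990e+00 -1.50087888e+00]
```

Request:
jog_arm(
  deltas=[
    [[-0.6,0.95,0,0],[-1.18,1.9,0,0],[-1.18,1.92,0,0],[-1.18,1.92,0,0]],
  ],
)

```text
t: 1.6
eef_pos: [0.5363, -0.0604, 0.28]
ee_rot: [-3.142, -0.001, -3.045]
force: [-1.1, -0.6, 1.9]
width: 0.0869
gripper_force: 0.0
```

Run:
```python
from h import *
np.set_printoptions(precision=4,suppress=True)
w=snap('wrist','w1');go((.5372,-.059,.141),-174.55)
print(w['xyz'],w['rotation'],w['vfov'])
for P in[(.5372,-.059,.201),(.5372,-.059,.171)]:print('pred',proj(w,P))
for c in blobs(w,(100,80,30),(130,255,255),(0,0,560,420),200)[:4]:print(cen(c),cv2.contourArea(c),cv2.minEnclosingCircle(c))
```

```text
t 1.65 pos [ 0.5361 -0.0612  0.2802] yaw -174.55 UNITS [-0.024  0.035  2.321] turn 0.0 w 86.9 gf 0.0 F [ 0.4 -0.1  0.7]
[ 0.4701 -0.067   0.4376] [2.8875 0.0016 1.6665] 62.37903891814444
pred [284.4643 223.8208]
pred [284.2379 213.4329]
[309.7065 175.8295] 26993.0 ((311.55792236328125, 170.1398162841797), 121.38720703125)
```

View pics/w1.png

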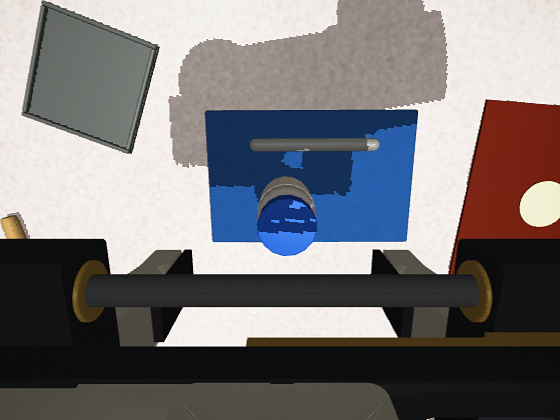

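Wrist view: cap centred at (287,225), 2.5 px from its prediction. The bar runs (252,145)–(378,145), the tray is upper left around (90,78), and the disc is at (548,204). All agrees, so I'm descending.

Request:
jog_arm(
  deltas=[
    [[0,0.02,0.5,0],[0,0.02,1,0],[0,0.02,1.5,0],[0,0.02,1.5,0],[0,0.02,1.5,0]],
  ],
)

```text
t: 2.28
eef_pos: [0.5368, -0.0607, 0.1919]
ee_rot: [-3.141, 0.001, -3.048]
force: [0.6, 0.6, 0.2]
width: 0.087
gripper_force: 0.0
```

Run:
```python
from h import *
np.set_printoptions(precision=4,suppress=True)
go((.5372,-.058,.141),-174.55)
w,t,s=load('w1'),load('top0'),load('scene0')
T=lambda x,y:((x+.5)/5-.5+205,(y+.5)/5-.5+165)
print('handle',tri([(w,(252,143.5)),(t,T(341,245))]),tri([(w,(378,143.5)),(t,T(178,255))]))
print('bar',[plane(w,p,.141) for p in [(252,145),(378,145)]])
print('flap',[plane(w,p,.101) for p in [(206,111),(417,110),(407,241),(213,242)]])
print('tray',[plane(w,p,.012) for p in [(43,2),(159,46),(130,153),(23,116)]])
```

```text
t 2.275 pos [ 0.5368 -0.0607  0.1919] yaw -174.63 UNITS [-0.009  0.044  0.849] turn -0.017 w 87.0 gf 0.0 F [0.6 0.6 0.2]
handle (array([ 0.4892, -0.0946,  0.0922]), np.float64(0.0008017929954293674)) (array([0.4756, 0.0115, 0.1496]), np.float64(0.0012470201639240542))
bar [array([ 0.4884, -0.0908,  0.141 ]), array([0.4783, 0.0144, 0.141 ])]
flap [array([ 0.464 , -0.1389,  0.101 ]), array([0.4444, 0.0562, 0.101 ]), array([0.5717, 0.0707, 0.101 ]), array([ 0.5918, -0.1265,  0.101 ])]
tray [array([ 0.365 , -0.3402,  0.012 ]), array([ 0.3973, -0.2135,  0.012 ]), array([ 0.5199, -0.2476,  0.012 ]), array([ 0.4887, -0.3729,  0.012 ])]
```

Request:
jog_arm(
  deltas=[
    [[0,0.04,0.3,0],[0,0.04,0.6,0],[0,0.04,0.84,0],[0,0.04,0.84,0],[0,0.04,0.84,0]],
  ],
)

```text
t: 2.9
eef_pos: [0.5367, -0.0574, 0.141]
ee_rot: [-3.141, 0.001, -3.047]
force: [-0.2, -0.5, -0.1]
width: 0.0872
gripper_force: 0.0
```

Request:
jog_arm(
  deltas=[
    [[0,0,0,0],[0,0,0,0],[0,0,0,0],[0,0,0,0],[0,0,0,0],[0,0,0,0],[0,0,0,0],[0,0,0,0]],
  ],
  grip=40,
  squeeze=15,
)

```text
t: 3.9
eef_pos: [0.5362, -0.0573, 0.1402]
ee_rot: [3.141, 0.0, -3.047]
force: [-0.1, 0.8, 1.2]
width: 0.0474
gripper_force: 15.0
```

```bash
python3 -c "
from h import *
go((.5372,-.058,.141),-174.55)"
```

```text
t 3.9 pos [ 0.5362 -0.0573  0.1402] yaw -174.58 UNITS [-0.016 -0.013 -0.013] turn -0.006 w 47.4 gf 15.0 F [-0.1  0.8  1.2]
```

Request:
jog_arm(
  deltas=[
    [[0,0,-0.1,0],[0,0,-0.3,0],[0,0,-0.6,0],[0,0,-0.9,0],[0,0,-1.1,0],[0,0,-1.2,0]],
  ],
)

```text
t: 4.65
eef_pos: [0.5364, -0.0573, 0.2132]
ee_rot: [3.141, 0.001, -3.047]
force: [-0.2, -0.3, -1.5]
width: 0.0478
gripper_force: 15.0
```

```bash
python3 -c "
from h import *
go((.440,-.290,.20),-84.55)"
```

```text
t 4.65 pos [ 0.5364 -0.0573  0.2132] yaw -174.58 UNITS [ 1.965 -3.709  0.216] turn -18.006 w 47.8 gf 15.0 F [-0.2 -0.3 -1.5]
```

Request:
jog_arm(
  deltas=[
    [[0.1,-0.15,0,-0.6],[0.3,-0.5,0,-1.8],[0.5,-1,0,-3.2],[0.75,-1.5,0,-4.6],[1,-2,0,-6],[1.25,-2.5,0,-7.4],[1.45,-2.9,0,-8.6],[1.6,-3.2,0,-9.6]],
  ],
)

```text
t: 5.65
eef_pos: [0.4579, -0.2585, 0.2118]
ee_rot: [3.141, -0.0, -2.207]
force: [0.7, 0.5, -2.0]
width: 0.0471
gripper_force: 15.0
```

```bash
python3 -c "
from h import *
go((.440,-.290,.20),-84.55)"
```

```text
t 5.65 pos [ 0.4579 -0.2585  0.2118] yaw -126.44 UNITS [ 0.599 -0.072  0.197] turn -8.379 w 47.1 gf 15.0 F [ 0.7  0.5 -2. ]
```

Request:
jog_arm(
  deltas=[
    [[0.15,0,0,-1],[0.3,0,0.1,-2.3],[0.4,-0.05,0.3,-3.6],[0.5,-0.07,0.6,-4.9],[0.6,-0.07,0.9,-6.2],[0.6,-0.07,1.2,-7.4],[0.6,-0.07,1.4,-8.2],[0.6,-0.07,1.5,-8.4]],
  ],
)

```text
t: 6.65
eef_pos: [0.4401, -0.2889, 0.1212]
ee_rot: [3.14, 0.001, -1.476]
force: [-0.3, 0.6, -2.2]
width: 0.0478
gripper_force: 15.0
```

Run:
```python
from h import *
np.set_printoptions(precision=4,suppress=True)
go((.440,-.293,.047),-84.55)
s=snap('scene','s2');t=snap('top','t2')
for f,b in((s,(200,120,310,220)),(t,(290,190,370,270))):
    for c in blobs(f,(100,80,30),(130,255,255),b,10)[:2]:print(cen(c),cv2.contourArea(c),cv2.boundingRect(c))
for z in (.155,.145,.115):print(z,proj(s,(.44,-.293,z)),proj(t,(.44,-.293,z)))
cv2.imwrite('pics/s2c.png',cv2.resize(s['img'][110:240,180:320],None,fx=4,fy=4)[...,::-1])
```

```text
t 6.65 pos [ 0.4401 -0.2889  0.1212] yaw -84.57 UNITS [0.069 0.006 1.237] turn -0.004 w 47.8 gf 15.0 F [-0.3  0.6 -2.2]
[286.3955 213.6306] 281.5 (270, 203, 40, 17)
[256.8062 159.2907] 43.0 (253, 155, 8, 10)
0.155 [252.6303 163.2402] [333.6126 228.5505]
0.145 [252.8207 165.3358] [333.2008 228.6909]
0.115 [253.3784 171.4752] [331.9999 229.1005]
```

View pics/s2c.png

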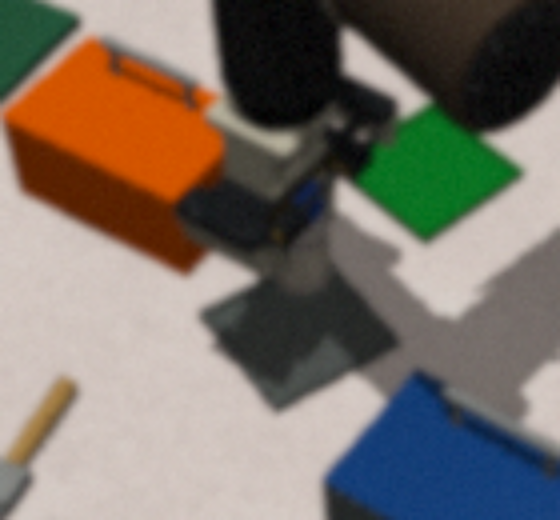

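The crop shows the bottle upright in the gripper over the grey tray, clear of the orange case. Lowering it.

Request:
jog_arm(
  deltas=[
    [[0.03,0,0.3,0],[0.06,0,0.6,0],[0.06,0,0.85,0],[0.06,0,1.05,0],[0.06,0,1.18,0],[0.06,0,1.24,0],[0.06,0,1.25,0],[0.06,0,1.25,0]],
  ],
)

```text
t: 7.75
eef_pos: [0.4412, -0.2927, 0.0475]
ee_rot: [-3.141, -0.0, -1.476]
force: [-0.4, -0.1, -1.4]
width: 0.0476
gripper_force: 15.0
```

```bash
python3 -c "
from h import *
go((.440,-.293,.0445),-84.55)"
```

```text
t 7.75 pos [ 0.4412 -0.2927  0.0475] yaw -84.58 UNITS [0.003 0.021 0.05 ] turn -0.005 w 47.6 gf 15.0 F [-0.4 -0.1 -1.4]
```

Request:
jog_arm(
  deltas=[
    [[0,0,0.02,0],[0,0,0.04,0],[0,0,0.05,0],[0,0,0.06,0],[0,0,0.06,0]],
  ],
)

```text
t: 8.38
eef_pos: [0.441, -0.2926, 0.0437]
ee_rot: [-3.142, -0.0, -1.476]
force: [-0.5, 0.0, 1.6]
width: 0.048
gripper_force: 15.0
```

Request:
jog_arm(
  deltas=[
    [[0,0,0,0],[0,0,0,0],[0,0,0,0],[0,0,0,0]],
  ],
  grip=70,
)

```text
t: 8.88
eef_pos: [0.441, -0.2926, 0.0436]
ee_rot: [-3.142, -0.0, -1.476]
force: [-0.6, 0.3, 0.5]
width: 0.0698
gripper_force: 0.0
```

Request:
jog_arm(
  deltas=[
    [[0,0,-0.3,0],[0,0,-0.8,0],[0,0,-1.5,0],[0,0,-2.3,0],[0,0,-3.1,0],[0,0,-3.6,0],[0,0,-3.6,0]],
  ],
)

```text
t: 9.75
eef_pos: [0.4422, -0.2931, 0.2624]
ee_rot: [-3.137, -0.002, -1.476]
force: [-0.7, 0.4, -1.3]
width: 0.07
gripper_force: 0.0
```

Run:
```python
from h import *
np.set_printoptions(precision=4,suppress=True)
w=snap('wrist','w3')
for c in blobs(w,(100,80,30),(130,255,255),(0,0,560,420),100)[:3]:print(cen(c),cv2.contourArea(c),plane(w,cen(c),.105),cv2.minEnclosingCircle(c))
hc=np.array([.5165,-.0362])-.035*np.array([.9955,.095]);print(hc)
go((*hc,.20),-84.55)
```

```text
[284.1682 203.0396] 1624.5 [ 0.4415 -0.2917  0.105 ] ((284.14556884765625, 202.83544921875), 23.64804458618164)
[193.5911 342.4026] 183.0 [ 0.5208 -0.1357  0.105 ] ((192.0, 342.0), 15.524274826049805)
[ 0.4817 -0.0395]
t 9.8 pos [ 0.4413 -0.2926  0.2605] yaw -84.58 UNITS [-4.136 -1.066  1.008] turn -0.006 w 70.1 gf 0.0 F [-0.7  0.5 -1.2]
```

Request:
jog_arm(
  deltas=[
    [[-0.6,-0.15,0,0],[-1.3,-0.33,0,0],[-2,-0.5,0,0],[-2.7,-0.7,0.2,0],[-3.4,-0.87,0.6,0],[-4,-1.03,0.9,0],[-4.14,-1.07,1,0],[-4.14,-1.07,1,0]],
  ],
  grip=50,
)

```text
t: 10.8
eef_pos: [0.4808, -0.0391, 0.1986]
ee_rot: [3.139, -0.0, -1.475]
force: [0.6, 0.4, 0.3]
width: 0.05
gripper_force: 0.0
```

Run:
```python
from h import *
go((.4817,-.0397,.118),-84.55)
```

```text
t 10.8 pos [ 0.4808 -0.0391  0.1986] yaw -84.51 UNITS [ 0.011 -0.016  1.342] turn 0.008 w 50.0 gf 0.0 F [0.6 0.4 0.3]
```

Request:
jog_arm(
  deltas=[
    [[0,0,0.4,0],[0,0,0.8,0],[0,0,1.1,0],[0,0,1.3,0],[0,0,1.34,0],[0,0,1.34,0]],
  ],
)

```text
t: 11.55
eef_pos: [0.4818, -0.0395, 0.1196]
ee_rot: [-3.141, -0.0, -1.476]
force: [0.1, 0.2, -0.3]
width: 0.05
gripper_force: 0.0
```

Request:
jog_arm(
  deltas=[
    [[0,0,0,0],[0,0,0,0],[0,0,0,0],[0,0,0,0],[0,0,0,0],[0,0,0,0]],
  ],
  grip=5,
  squeeze=12,
)

```text
t: 12.3
eef_pos: [0.4822, -0.0391, 0.1194]
ee_rot: [-3.14, 0.0, -1.476]
force: [4.1, -0.2, -1.5]
width: 0.0105
gripper_force: 12.0
```

Run:
```python
from h import *
s=arm.get_state();go(s['eef_pos'],-84.55);print(s['ee_rot'])
# arc rows: hinge-relative handle (-.100,.041) turned by a ; shift along case x and up
p0=np.array([-.1,.041])
for a in range(12,101,11):
    c,n=np.cos(np.radians(a)),np.sin(np.radians(a));p=np.array([c*p0[0]+n*p0[1],-n*p0[0]+c*p0[1]]);d=(p-p0)
    print(a,np.round([0,-d[0]/.06,-d[1]/.06],2))
yt=R.from_euler('xyz',s['ee_rot']).apply([0,1,0]);print('tool y',yt)
```

```text
t 12.3 pos [ 0.4822 -0.0391  0.1194] yaw -84.56 UNITS [0. 0. 0.] turn -0.002 w 10.5 gf 12.0 F [ 4.1 -0.2 -1.5]
[-3.14018343e+00  3.97568135e-06 -1.47588639e+00]
12 [ 0.   -0.18 -0.33]
23 [ 0.  -0.4 -0.6]
34 [ 0.   -0.67 -0.82]
45 [ 0.   -0.97 -0.98]
56 [ 0.   -1.3  -1.08]
67 [ 0.   -1.64 -1.12]
78 [ 0.   -1.99 -1.09]
89 [ 0.   -2.32 -1.  ]
100 [ 0.   -2.63 -0.84]
tool y [-0.99549844 -0.09476741 -0.00140922]
```

Request:
jog_arm(
  deltas=[
    [[0,-0.08,-0.17,0],[0,-0.18,-0.33,0],[0,-0.28,-0.47,0],[0,-0.4,-0.6,0],[0,-0.53,-0.72,0],[0,-0.67,-0.82,0],[0,-0.82,-0.91,0],[0,-0.97,-0.98,0]],
  ],
)

```text
t: 13.3
eef_pos: [0.5387, -0.034, 0.1792]
ee_rot: [3.14, -0.0, -1.476]
force: [-5.6, 1.7, 4.9]
width: 0.0104
gripper_force: 12.0
```

Run:
```python
from h import *
s=arm.get_state();go(s['eef_pos'],-84.55)
```

```text
t 13.3 pos [ 0.5387 -0.034   0.1792] yaw -84.57 UNITS [0. 0. 0.] turn -0.003 w 10.4 gf 12.0 F [-5.6  1.7  4.9]
```

Request:
jog_arm(
  deltas=[
    [[0,-0.16,-0.06,0],[0,-0.33,-0.1,0],[0,-0.5,-0.12,0],[0,-0.67,-0.14,0],[0,-0.84,-0.13,0],[0,-1.02,-0.11,0],[0,-1.18,-0.07,0],[0,-1.35,-0.02,0]],
  ],
)

```text
t: 14.3
eef_pos: [0.6205, -0.0261, 0.1787]
ee_rot: [3.141, -0.0, -1.476]
force: [-2.2, 0.1, 0.7]
width: 0.0101
gripper_force: 12.0
```

Run:
```python
from h import *
s=arm.get_state();go(s['eef_pos'],-84.55)
```

```text
t 14.3 pos [ 0.6205 -0.0261  0.1787] yaw -84.58 UNITS [0. 0. 0.] turn -0.007 w 10.1 gf 12.0 F [-2.2  0.1  0.7]
```

Request:
jog_arm(
  deltas=[
    [[0,-0.08,0.03,0],[0,-0.16,0.07,0],[0,-0.22,0.1,0],[0,-0.22,0.1,0]],
  ],
)

```text
t: 14.8
eef_pos: [0.6334, -0.0248, 0.1728]
ee_rot: [-3.141, -0.0, -1.476]
force: [-0.1, -0.6, -1.1]
width: 0.0104
gripper_force: 12.0
```

Request:
jog_arm(
  deltas=[
    [[0,0,0,0],[0,0,0,0],[0,0,0,0]],
  ],
  grip=32,
)

```text
t: 15.18
eef_pos: [0.6337, -0.0247, 0.1738]
ee_rot: [-3.14, -0.0, -1.476]
force: [1.2, -0.3, 2.2]
width: 0.0305
gripper_force: 0.7
```

Run:
```python
from h import *
s=arm.get_state();go(s['eef_pos'],-84.55)
```

```text
t 15.175 pos [ 0.6337 -0.0247  0.1738] yaw -84.57 UNITS [0. 0. 0.] turn -0.003 w 30.5 gf 0.7 F [ 1.2 -0.3  2.2]
```

The front finger's back just touches the flap, so I'll open less and rise straight up.

Request:
jog_arm(
  deltas=[
    [[0,0,0,0],[0,0,0,0],[0,0,-0.2,0],[0,0,-0.5,0],[0,0,-1,0],[0,0,-1.6,0],[0,0,-2,0],[0,0,-2,0]],
  ],
  grip=18,
)

```text
t: 16.18
eef_pos: [0.6343, -0.0249, 0.2973]
ee_rot: [-3.136, 0.0, -1.476]
force: [-0.0, 0.9, -0.4]
width: 0.018
gripper_force: 0.0
```

Run:
```python
from h import *
np.set_printoptions(precision=4,suppress=True)
go((.5165-.12,-.0362,.30),-174.55)
w=snap('wrist','w4');t=snap('top','t4');s=snap('scene','s4')
for f,n in((w,'w'),(t,'t'),(s,'s')):
    for c in blobs(f,(22,110,80),(36,255,255),(0,0,560,420),6)[:5]:print(n,cen(c),cv2.contourArea(c),plane(f,cen(c),.087))
cv2.imwrite('pics/m4.png',np.hstack([cv2.resize(t['img'][150:270,190:330],(400,343)),cv2.resize(s['img'][160:290,220:372],(400,343))])[...,::-1])
```

```text
t 16.175 pos [ 0.6343 -0.0249  0.2973] yaw -84.57 UNITS [-0.187  3.963 -0.068] turn 17.996 w 18.0 gf 0.0 F [-0.   0.9 -0.4]
w [400.5229 228.9038] 353.5 [0.502  0.0054 0.087 ]
w [145.     231.2292] 24.0 [0.7835 0.0352 0.087 ]
t [243.0267 210.6267] 12.5 [0.4963 0.0074 0.087 ]
s [314.8627 235.5882] 17.0 [0.4948 0.0096 0.087 ]
```

View pics/m4.png

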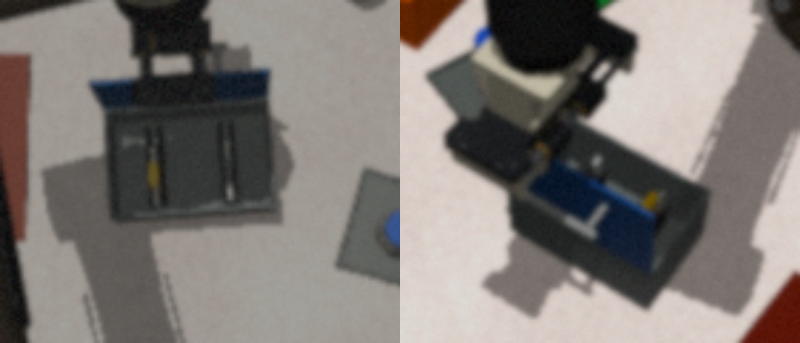

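The flap stands past upright (blue strip behind the case). The yellow tab is on the left (+y) at top pixel (243,211), the grey one on the right.

```bash
python3 -c "
from h import *
go((.4975,.0072,.25),-174.55)"
```

```text
t 16.325 pos [ 0.6328 -0.0248  0.2932] yaw -84.58 UNITS [-0.743  2.194  0.721] turn 17.993 w 18.2 gf 0.0 F [ 0.1  0.1 -0.5]
```

Request:
jog_arm(
  deltas=[
    [[-0.1,0.3,0,2],[-0.2,0.7,0,4],[-0.3,1.1,0,6],[-0.45,1.5,0,8],[-0.6,1.9,0,10],[-0.7,2.15,0,12],[-0.74,2.2,0,14],[-0.74,2.2,0,16]],
  ],
)

```text
t: 17.32
eef_pos: [0.4968, 0.007, 0.2928]
ee_rot: [3.142, -0.001, -2.878]
force: [0.3, -0.3, 0.1]
width: 0.0182
gripper_force: 0.0
```

```bash
python3 -c "
from h import *
go((.4975,.0072,.25),-174.55)"
```

```text
t 17.325 pos [0.4968 0.007  0.2928] yaw -164.88 UNITS [-0.013  0.     0.713] turn 1.934 w 18.2 gf 0.0 F [ 0.3 -0.3  0.1]
```

Request:
jog_arm(
  deltas=[
    [[0,0,0.2,1],[0,0,0.5,1.93],[0,0,0.7,1.93],[0,0,0.7,1.93],[0,0,0.7,1.93],[0,0,0.7,1.93]],
  ],
  grip=36,
)

```text
t: 18.08
eef_pos: [0.4979, 0.007, 0.2518]
ee_rot: [3.141, 0.001, -3.04]
force: [0.9, 0.4, 0.5]
width: 0.036
gripper_force: 0.0
```

Run:
```python
from h import *
np.set_printoptions(precision=4,suppress=True)
go((.4975,.0072,.058),-174.55)
w=snap('wrist','w5');t=snap('top','t5')
print('pred tab top',proj(w,(.4975,.0072,.087)),'TCP pix',proj(w,arm.get_state()['eef_pos']))
for c in blobs(w,(20,100,60),(38,255,255),(0,0,560,420),15)[:4]:print(cen(c),cv2.contourArea(c),cv2.minAreaRect(c),plane(w,cen(c),.087))
```

```text
t 18.075 pos [0.4979 0.007  0.2518] yaw -174.2 UNITS [0.009 0.004 3.23 ] turn 0.071 w 36.0 gf 0.0 F [0.9 0.4 0.5]
pred tab top [282.8176 197.2878] TCP pix [282.8635 266.0448]
[283.9582 196.5917] 327.0 ((284.0, 196.5), (33.0, 10.0), 90.0) [0.4967 0.0082 0.087 ]
[402.6733 340.9633] 50.0 ((401.60589599609375, 340.5235290527344), (10.58411693572998, 18.40715980529785), 57.528804779052734) [0.6392 0.1493 0.087 ]
[191.3513 341.9211] 46.5 ((196.0, 341.5), (7.0, 36.0), 90.0) [ 0.6631 -0.0736  0.087 ]
[383.5735 339.4314] 34.0 ((383.24566650390625, 339.6531677246094), (18.779062271118164, 11.556346893310547), 8.746162414550781) [0.6394 0.1289 0.087 ]
```

View pics/w5.png

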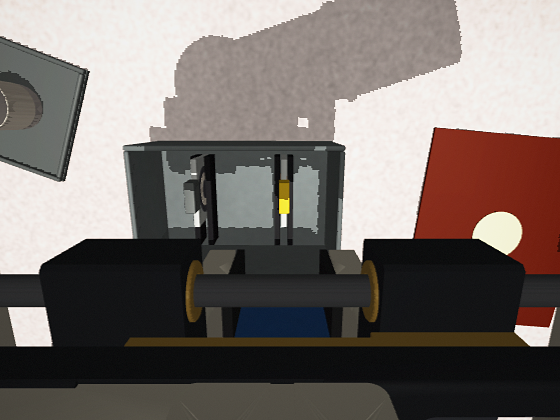

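Yellow tab at (284,196), 1 px from its prediction and in line with the tool. The grey-tabbed spare is at (195,195), and the disc is at (497,233).

Run:
```python
from h import *
np.set_printoptions(precision=4,suppress=True)
w,t=load('w5'),load('t4')
print(tri([(w,(284,196.6)),(t,(243.0,210.6))]))
c=blobs(w,(15,10,150),(45,140,255),(465,205,530,262))
print([(cen(x),cv2.contourArea(x),plane(w,cen(x),.005)) for x in c[:2]])
```

```text
(array([0.4966, 0.0079, 0.0869]), np.float64(0.0004089766239437213))
[(array([499.1655, 231.0686]), 1407.5, array([0.5295, 0.2754, 0.005 ]))]
```

Request:
jog_arm(
  deltas=[
    [[0,0.01,0.6,0.07],[0,0.01,1.2,0.07],[0,0.01,1.8,0.07],[0,0.01,2.3,0.07],[0,0.01,2.7,0.07],[0,0.01,3,0.07],[0,0.01,3,0.07],[0,0.01,3,0.07]],
  ],
)

```text
t: 19.18
eef_pos: [0.4981, 0.0077, 0.072]
ee_rot: [3.142, 0.001, -3.047]
force: [0.4, 0.5, 0.2]
width: 0.0365
gripper_force: 0.0
```

```bash
python3 -c "
from h import *
go((.4975,.0077,.057),-174.55)"
```

```text
t 19.175 pos [0.4981 0.0077 0.072 ] yaw -174.56 UNITS [0.01  0.002 0.249] turn -0.002 w 36.5 gf 0.0 F [0.4 0.5 0.2]
```

Request:
jog_arm(
  deltas=[
    [[0.01,0,0.12,0],[0.02,0,0.25,0],[0.02,0,0.25,0]],
  ],
)

```text
t: 19.55
eef_pos: [0.4957, 0.0072, 0.0556]
ee_rot: [-3.141, -0.001, -3.047]
force: [-0.3, -0.4, -0.3]
width: 0.036
gripper_force: 0.0
```

Request:
jog_arm(
  deltas=[
    [[0,0,0,0],[0,0,0,0],[0,0,0,0],[0,0,0,0],[0,0,0,0],[0,0,0,0]],
  ],
  grip=4,
  squeeze=30,
)

```text
t: 20.3
eef_pos: [0.4964, 0.0074, 0.0563]
ee_rot: [3.142, 0.0, -3.047]
force: [-0.5, 0.4, 1.4]
width: 0.0096
gripper_force: 30.0
```

```bash
python3 -c "
from h import *
go((.4975,.0077,.057),-174.55)"
```

```text
t 20.3 pos [0.4964 0.0074 0.0563] yaw -174.58 UNITS [-0.019  0.003 -0.012] turn -0.005 w 9.6 gf 30.0 F [-0.5  0.4  1.4]
```

Request:
jog_arm(
  deltas=[
    [[0,0,-0.15,0],[0,0,-0.4,0],[0,0,-0.75,0],[0,0,-1.15,0],[0,0,-1.6,0],[0,0,-2,0],[0,0,-2.3,0],[0,0,-2.4,0]],
  ],
)

```text
t: 21.3
eef_pos: [0.4966, 0.0075, 0.2015]
ee_rot: [3.141, 0.002, -3.047]
force: [1.2, -0.3, -1.5]
width: 0.0097
gripper_force: 30.0
```

```bash
python3 -c "
from h import *
go((.532,.274,.1915),-178.9)
w=load('w5')"
```

```text
t 21.3 pos [0.4966 0.0075 0.2015] yaw -174.58 UNITS [-1.007  4.366  0.172] turn 0.864 w 9.7 gf 30.0 F [ 1.2 -0.3 -1.5]
```

Request:
jog_arm(
  deltas=[
    [[-0.05,0.2,0,0.1],[-0.15,0.6,0,0.2],[-0.25,1.1,0,0.4],[-0.4,1.6,0,0.6],[-0.5,2,0,0.86],[-0.57,2.3,0,0.86],[-0.6,2.4,0,0.86],[-0.6,2.4,0,0.86]],
  ],
)

```text
t: 22.3
eef_pos: [0.5183, 0.1542, 0.1998]
ee_rot: [-3.141, -0.001, -3.121]
force: [-0.4, -0.9, -2.0]
width: 0.0096
gripper_force: 30.0
```

Run:
```python
from h import *
np.set_printoptions(precision=4,suppress=True)
go((.532,.274,.1915),-178.9)
w=snap('wrist','w6')
for P in[(.532,.274,.005),(.53,.374,.17),(.53,.374,.212)]:print(proj(w,P))
for c in blobs(w,(15,10,140),(45,160,255),(0,0,560,260),100)[:6]:print(cen(c),cv2.contourArea(c),cv2.boundingRect(c),plane(w,cen(c),.005))
```

```text
t 22.3 pos [0.5183 0.1542 0.1998] yaw -178.85 UNITS [-0.268  1.992  0.137] turn 0.01 w 9.6 gf 30.0 F [-0.4 -0.9 -2. ]
[397.2366 207.1614]
[660.2412 272.0513]
[755.5828 309.1095]
[412.9809 215.966 ] 568.5 (394, 186, 32, 51) [0.5411 0.2915 0.005 ]
```

View pics/w6.png

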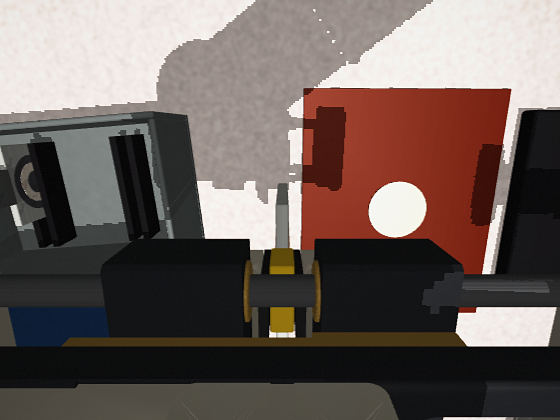

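The view shows the yellow-tabbed plate hanging vertical between the pads. The spare is still in its slot at (40,185), and the whole disc is in view at (397,209).

Run:
```python
from h import *
np.set_printoptions(precision=4,suppress=True)
w=load('w6')
g=cv2.cvtColor(w['img'],cv2.COLOR_RGB2HSV)
c=blobs(w,(0,0,200),(180,60,255),(360,170,440,238),500);e=cv2.fitEllipse(c[0]);print('disc',e,plane(w,e[0],.005))
m=(cv2.inRange(g,(0,120,30),(12,255,255))>0)
def edge(pts):
    P=np.array([plane(w,p,.005)[:2] for p in pts]);v=cv2.fitLine(P.astype(np.float32),cv2.DIST_HUBER,0,1e-4,1e-4).ravel();return round(np.degrees(np.arctan2(v[1],v[0]))%90,2),v[2:]
print('L',edge([(np.where(m[r,240:])[0][0]+239.5,r) for r in range(195,238)]))
print('R',edge([(np.where(m[r])[0][-1]+.5,r) for r in range(95,235)]))
print('T',edge([(c,np.where(m[:,c])[0][0]-.5) for c in range(310,505)]))
t,s=load('t4'),load('s4')
# ring light axis from its rim: top view & scene view
for f,b in((t,(110,175,142,215)),(s,(412,285,450,330))):
    c=blobs(f,(15,30,120),(45,200,255),b);print([(cen(x),cv2.boundingRect(x)) for x in c[:2]])
```

```text
disc ((396.959228515625, 209.04867553710938), (52.9870719909668, 58.058963775634766), 56.83164596557617) [0.534  0.2739 0.005 ]
L (np.float32(1.94), array([0.5397, 0.1744], dtype=float32))
R (np.float32(0.97), array([0.487 , 0.3718], dtype=float32))
T (np.float32(0.74), array([0.4152, 0.2556], dtype=float32))
[(array([120.5101, 193.5691]), (117, 183, 8, 22))]
[(array([429.4748, 306.8753]), (418, 293, 24, 29))]
```

Request:
jog_arm(
  deltas=[
    [[-0.03,0.2,0,0],[-0.08,0.5,0.03,0],[-0.13,0.9,0.06,0],[-0.2,1.3,0.1,0],[-0.25,1.65,0.14,0],[-0.28,1.85,0.14,0],[-0.29,1.95,0.14,0],[-0.29,1.99,0.14,0]],
  ],
)

```text
t: 23.35
eef_pos: [0.5335, 0.2739, 0.1918]
ee_rot: [-3.141, -0.0, -3.122]
force: [0.1, -0.3, -0.5]
width: 0.0098
gripper_force: 30.0
```

Request:
jog_arm(
  deltas=[
    [[0,0,0,0],[0,0,0,0],[0,0,0,0],[0,0,0,0]],
  ],
)

```text
t: 23.85
eef_pos: [0.5336, 0.2737, 0.1919]
ee_rot: [3.141, 0.0, -3.122]
force: [-0.4, 0.5, -1.5]
width: 0.0098
gripper_force: 30.0
```

Run:
```python
from h import *
np.set_printoptions(precision=4,suppress=True)
go((.5333,.274,.1915),-179.0)
w=snap('wrist','w7');t=snap('top','t7');s=snap('scene','s7');go((.5333,.274,.1915),-179.0)
for f,n in((t,'t'),(s,'s')):
    print(n,'pred centre',proj(f,(.5333,.274,.17)),'bottle',proj(f,(.441,-.2926,.1)))
cv2.imwrite('pics/m7.png',np.hstack([cv2.resize(s['img'][180:380,250:480],(460,400)),cv2.resize(w['img'][60:360,130:430],(300,300))[:,:][0:300].copy() if 0 else cv2.resize(w['img'][60:360,150:405],(340,400))])[...,::-1])
```

```text
t 23.85 pos [0.5336 0.2737 0.1919] yaw -178.89 UNITS [0.005 0.006 0.006] turn 0.022 w 9.8 gf 30.0 F [-0.4  0.5 -1.5]
t 24.0 pos [0.5336 0.2738 0.1918] yaw -178.88 UNITS [0.005 0.003 0.005] turn 0.023 w 9.9 gf 30.0 F [ 0.4 -0.3 -0.6]
t pred centre [159.0096 194.8202] bottle [331.3033 228.9985]
s pred centre [388.7137 282.8053] bottle [253.5363 174.6929]
```

View pics/m7.png

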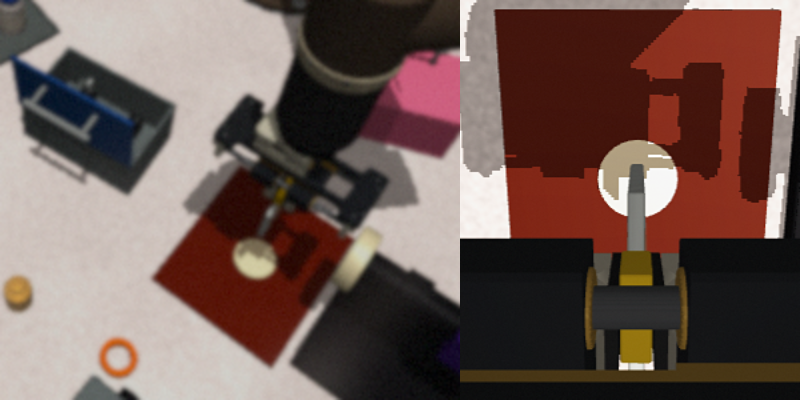

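The plate hangs upright over the disc, facing the ring light and touching nothing. The flap stays open and the bystanders in view haven't moved.

```bash
python3 -c "
from station import arm
print(arm.get_state()['qd'],arm.job_done())"
```

```text
the job is handed in; nothing more can be done
[ 7.79333155e-04  1.36115343e-03  4.48196848e-04 -8.92367280e-05
 -1.07067424e-03 -6.93116486e-04] None
```

The job is handed in at about 24 s; no verdict came back. The bottle is standing in the grey tray, the flap is open past upright, and the gripper holds the yellow-tabbed plate upright and still at the microscope's focus, within about 2 mm by my measurements.

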